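# Clamp a filter cassette with the gated press

### The arm

A 7-joint arm with a two-finger parallel gripper is mounted at the origin on a cart in front of the work surface, level with it; the furniture and walls round the work are solid. World frame = base frame: x ahead of the robot, y to its left, z up, the work surface at z = 0. Lengths are in mm, angles in rad, forces in N, time in s.
With the tool pointing down it reaches from about 400 to 875 mm from the base axis. Payload 4.4 kg.
Tool frame: the origin (TCP) lies on the mounting face of the last link; the fingertips stand 173 mm ahead of it and the grasp point (between the pads) lies 155 mm ahead of it; z points along the fingers, y is the line along which they close (so a half turn about z gives the same grasp; the last joint's range is limited). The gripper opens to 85 mm and grips with 20 to 120 N. Pads are 22 mm wide; open, the fingers measure 114 mm over their backs; the gripper's body (76 mm by 85 mm) begins 54 mm behind the grasp point. The pads swing forward as they close: fully open they stand 13 mm farther back than shut.
Start: joints at [-1.376, 0.628, 0.038, 1.517, -0.027, 0.996, -0.02], TCP at [167.585, 628.037, 404.713] pointing down, gripper open.
Joint ranges: [-3.06, 3.06], [-0.37, 2.12], [-1.25, 1.32], [0.18, 2.47], [-1.1, 4.24], [0.23, 1.98], [-2.94, 2.94]. Speed limits (rad/s): [2.57, 2.57, 3.14, 3.14, 3.14, 3.14, 3.14].

### API

Orientations are given as [roll, pitch, yaw] about the fixed x, y, z axes, in that order (R = Rz(yaw) Ry(pitch) Rx(roll)).
In Python, from cell import * gives the robot as it stands. The module is installed in compiled form; this text tells all that it offers.
- The arm moves only by the tool jog_arm, never from a script. Its argument "steps" is a list of rows, each a list of 7 numbers: the opening, from -1 (shut) to 1 (fully open), so that 0 is half open, then the shift along the tool's x, y, z as a fraction of full scale, then the turn, a rotation vector about the tool's x, y, z as a fraction of full scale. A call has 1 to 10 rows; each row shifts and turns the commanded pose from where the row before left it, along the tool's axes as they then stand; what a row does not reach is not made up. Full scale, the value 1, is 500 mm for a shift and 2 rad for a turn. A row lasts 1/8 s, in which the tool goes at most 62.5 mm and 10.7 degrees, less where a joint would pass 70% of its speed; a pose out of reach is approached as far as the arm can. A call with a number of a shift or a turn outside -1 to 1 is refused whole. A call with a gripper value outside its range is refused whole. The fingers move at their own pace and stop on an object; the grip force is fixed at half the most. Time passes only in rows, so rows that do not move let the fingers close. It gives the time, the measured TCP pose, the force, the opening and the grip force at its end, in the units of the state.
- read_state(): the state, without advancing time (a new reading comes with each control period).
- get_image(name): name is "side" or "top"; returns a dict with "pixels" (384x512x3 uint8, red, green, blue), "depth" (384x512 float32, mm along the optical axis (not along the pixel's ray), 0 where there is no reading), "vertical_fov" (degrees; the focal length in pixels is half the picture's height over the tangent of half this angle, whatever the lens; pixels are square), "cx", "cy" (the principal point, pixels), "R" (3x3) and "t" (3): a world point X has camera coordinates R X + t. Camera axes: x right, y down, z forward; pixel columns grow to the right and rows downward; lengths in mm; the calibration is good to about 2 mm. A picture is of the moment at which its call begins.
- finish_job(): hands the job in; it is judged then, once.
The state is a dict: "clock": time; "qpos": joint angles; "qd": joint speeds; "tau": joint torques, N m; "eef_pos": TCP position; "tool_rot": TCP orientation; "force": force on the tool from outside, world axes, zero at the start; "torque": the same for the moment, N m; "width": finger opening in mm; "gripper_force": force on a finger pad.
Only numpy, scipy, OpenCV 4.12 (cv2) and the standard library are available. Lean on these libraries where they do the work, as an engineer would, in place of code of your own. Each camera call takes 0.05 s, during which the arm holds its last target. There are 200 camera calls.

### The job

Clamp the filter cassette, in its square carrier, in the bench press: with the fingertips push the black knob forward along its L-shaped slot as far as the corner, so that the jaw slides the cassette home against the stop, then push the knob sideways to the very end of the short leg, where it locks. Only push the knob, never grip it; leave the cassette to the jaw without touching it, and leave everything else on the worktop where it is. Finish with the hand clear.

Things in the scene. Friction and masses are not known exactly. Their poses are not given: they have to be found in the camera images.
- press: Fixed bench press: grey base 292 x 130 mm (x -115 to 177), near part under an aluminium guide plate (x -110 to 18, y +-60 mm, top 32 mm high) with a 14 mm wide L-shaped slot, far part a nest with a stop (40 mm high, face at x = 163 mm). Origin on the worktop; x: first push, towards the stop; y left; z up. Long leg along +x at y = 0, then short leg to the right, along -y; inner corner rounded.
- knob (a point): Centre of the black knob: upright cylinder, 20 mm diameter, 34 mm tall (8 to 42 mm above the guide plate, this point 25 mm above it) on a 10 mm pin that follows the slot. It cannot be lifted and stays where it is left. Pushing takes 2 to 3 N along either leg; the ends of the slot are rigid. Nothing else but 3 mm screw heads stands on the guide plate.
- slot_start (a point): Near end of the long leg: the pin's centre there, at the guide plate's top; press frame (-80, 0, 32) mm.
- slot_corner (a point): The corner: the pin's centre there, at the guide plate's top; press frame (-10, 0, 32) mm.
- slot_end (a point): End of the short leg (locked): the pin's centre there, at the guide plate's top; press frame (-10, -35, 32) mm.
- carriage (a joint): Travel of knob and jaw along the press's +x, m: 0 at the start of the long leg, 0.070 at the corner (0.072 against the end wall); starts between 0 and 0.015. The jaw (54 mm wide, top 36 mm above the worktop) goes with it, its rubber face 114 mm ahead of the knob's axis.
- pin (a joint): Travel of the knob sideways along the press's -y, m: 0 in the long leg, 0.035 at the end of the short leg (about 0.037 against the end wall). The slot leaves it 2 mm of play to either side of its path.
- cassette: White round filter cassette, 54 mm in diameter, fixed in a grey square carrier 56 x 56 x 13 mm, together 34 mm tall, lying loose in the nest of the press between jaw and stop, with low rails (62 mm apart, 22 mm above the worktop) on both sides. Origin at the centre of the carrier's underside, z up, 10 mm above the worktop. Not to be touched by the robot.
- seat (a point): Where the origin of the cassette's carrier lies when it is home between jaw and stop, to about 2 mm.
- amber_vial: Bystander: brown vial with black cap, 24 mm in diameter, 62 mm tall, standing to the left of the press. Origin at the centre of its underside.
- tin: Bystander: round tin with red lid, 64 mm in diameter, 42 mm tall, to the right of the press. Origin at the centre of its underside.
- allen_key: Bystander: bent hex key, 32 x 104 x 8 mm, lying to the left of the press. Origin at the centre of its underside.
- blue_cap: Bystander: small blue dust cap, 32 x 37 x 14 mm, to the right of the press. Origin at the centre of its underside.

How it is judged:
By the outcome, as a careful person would: the job done as asked, in the order asked, and still so for the second after the job is handed in, with the robot touching nothing.
It also fails if it takes over 48 s, if anything falls off the work surface, if the arm or the gripper's body presses on something with over 40 N, if the wrist force passes 120 N, or if a joint passes its speed limit or range.

## Working session

There is one attempt and no reset: what is moved stays moved. The work goes in short steps, Python scripts to look and compute and a tool call to move; the robot and the scene stay as the last step left them, time stands still between calls to the robot, and variables do not carry over. Pictures are saved under pics/ and viewed, at most 10 in all, crops included, and the job is handed in when it is done.

Besides the shell and the picture viewer there is one more tool, called after "Emit:" as name(argument=value, ...) on one line, values as JSON. jog_arm: Moves the arm, as the interface text tells. Shift numbers are shares of 500 mm and turn numbers shares of 2 rad, none past 1 either way. Its arguments: {"type":"object","properties":{"steps":{"type":"array"}},"required":["steps"]}

```bash
mkdir -p pics; cat > h.py <<'E'
from cell import *
import numpy as np, cv2
def grab(n):
    im=get_image(n); im["f"]=im["pixels"].shape[0]/2/np.tan(np.radians(im["vertical_fov"])/2); return im
def ray(im,u,v,z):
    R,t=np.array(im["R"]),np.array(im["t"]); c=-R.T@t
    d=R.T@np.array([(u-im["cx"])/im["f"],(v-im["cy"])/im["f"],1]); return c+d*(z-c[2])/d[2]
def proj(im,X):
    p=np.array(im["R"])@np.array(X)+np.array(im["t"]); return p[:2]/p[2]*im["f"]+[im["cx"],im["cy"]]
E
python3 - <<'E'
from h import *
ims=[grab(n) for n in("top","side")]
for n,im in zip(("top","side"),ims):
    cv2.imwrite(f"pics/{n}0.png",im["pixels"][:,:,::-1]); np.savez(f"{n}0.npz",**im)
    print(n,np.round(-np.array(im["R"]).T@np.array(im["t"])),im["f"],im["cx"],im["cy"])
print(read_state())
E
```

```text
top [ 583.    3. 1178.] 495.52211679786166 250.40109476525873 201.80462699058475
side [151. 497. 572.] 409.5324654030623 250.23327662742685 185.12382480313283
{'clock': 0.1, 'qpos': array([-1.37577927,  0.6292263 ,  0.0384438 ,  1.51827603, -0.02700913,
        0.99630506, -0.02002342]), 'qd': array([ 0.00040755, -0.0019416 ,  0.00159179, -0.00278811,  0.00074656,
       -0.0004255 , -0.00071711]), 'tau': array([ 3.29938666e-03, -5.64535975e+01,  1.23093098e+00, -1.93970758e+01,
        1.14341994e-02,  5.43179151e-03,  1.62899590e-05]), 'eef_pos': array([167.51214224, 627.76532046, 403.89592924]), 'tool_rot': array([-3.13989568e+00,  7.68760588e-06,  2.88074781e+00]), 'force': array([ 0.7324962 ,  0.37426214, -0.28337038]), 'torque': array([ 0.00181466,  0.00368724, -0.01418492]), 'gripper_force': 0.0, 'width': 85.59873002818895}
```

View pics/top0.png

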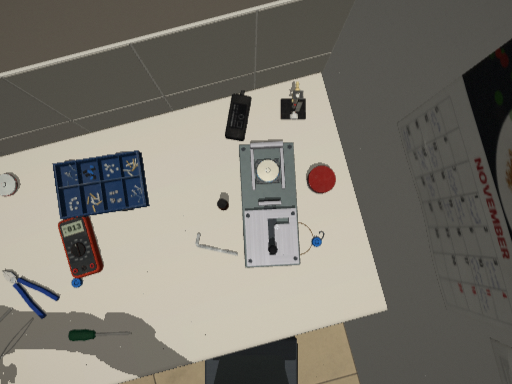

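View pics/side0.png

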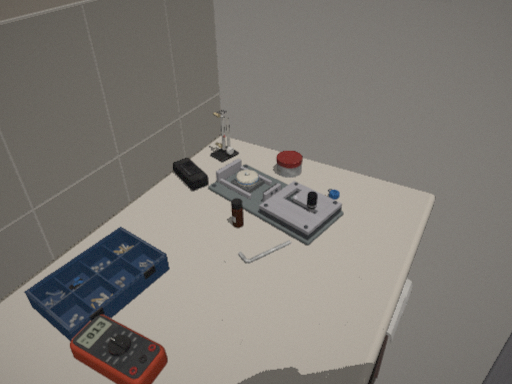

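The top view shows the press: guide plate about (244-300, 207-267), knob at (272,248), slot running up and then right, cassette at (268,171). The side view shows the knob at (312,199). Next I measure the plate and knob.

```bash
python3 - <<'E'
from h import *
im=dict(np.load("top0.npz")); P=im["pixels"].astype(int)
crop=im["pixels"][130:280,230:340]
cv2.imwrite("pics/crop0.png",cv2.resize(crop,None,fx=5,fy=4*1.25*.8,interpolation=cv2.INTER_CUBIC)[:,:,::-1] if 0 else cv2.resize(crop,None,fx=4,fy=4,interpolation=cv2.INTER_CUBIC)[:,:,::-1])
for p in [(272,248,74),(272,222,32)]: print(ray(im,*p))
D=im["depth"]; v,u=np.mgrid[200:275,235:310]
d=D[200:275,235:310]
R,t=im["R"],im["t"]
X=np.stack([(u-im["cx"])/im["f"]*d,(v-im["cy"])/im["f"]*d,d],-1)-t; W=X@R
m=(abs(W[...,2]-32)<6)&(d>0)
m=cv2.morphologyEx(m.astype(np.uint8),cv2.MORPH_CLOSE,np.ones((7,7)))
c=max(cv2.findContours(m,0,2)[0],key=cv2.contourArea)
q=np.array([ray(im,*(p+[235,200]),32)[:2] for p in c[:,0]],np.float32)
print(cv2.minAreaRect(q),cv2.boxPoints(cv2.minAreaRect(q)))
k=(W[...,2]>62)&(d>0); print("knob",k.sum(),W[k].mean(0) if k.any() else 0, np.median(W[k],0))
s=dict(np.load("side0.npz"))
print(proj(s,W[k].mean(0)), proj(im,W[k].mean(0)))
E
```

```text
[547.31182443 -46.51404508  74.        ]
[605.81517159 -48.61193384  32.        ]
((583.4603271484375, -46.26688003540039), (149.51443481445312, 119.89334106445312), 2.9351627826690674) [[ 505.73154     9.77314 ]
 [ 511.87082  -109.96291 ]
 [ 661.1891   -102.3069  ]
 [ 655.0498     17.429153]]
knob 61 [545.06142472 -47.83269917  72.82303479] [545.04548661 -48.6457904   72.52651881]
[311.75601614 193.74839668] [272.57312402 248.9994238 ]
```

View pics/crop0.png

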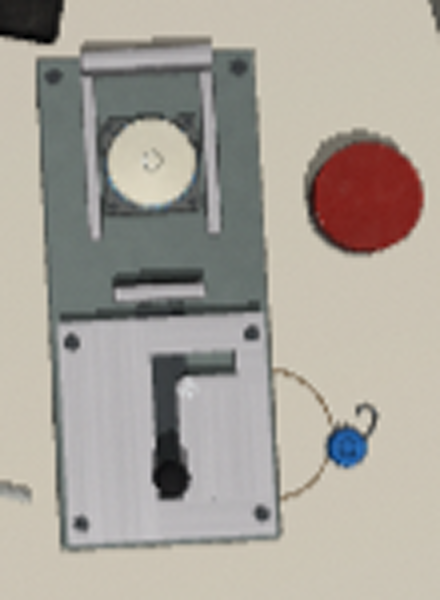

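The crop (x4, offset 230,130) shows plate screws at (71,342), (251,333), (262,513) and (81,523), the knob at (171,478), the slot corner near (168,363) and the slot end at (236,360). The jaw is at (158,290). The screws give the press frame.

```bash
python3 - <<'E'
from h import *
im=dict(np.load("top0.npz"))
c=lambda x,y,z: ray(im,230+(x+.5)/4-.5,130+(y+.5)/4-.5,z)[:2]
S=np.array([c(*p,34) for p in [(71,342),(251,333),(262,513),(81,523)]]); print(S)
ax=(S[0]+S[1]-S[2]-S[3]); yaw=np.arctan2(ax[1],ax[0]); ay=S[0]+S[3]-S[1]-S[2]; print("yaw",np.degrees(yaw),np.degrees(np.arctan2(-ay[0],ay[1])))
yaw=(yaw+np.arctan2(-ay[0],ay[1]))/2
Rm=np.array([[np.cos(yaw),-np.sin(yaw)],[np.sin(yaw),np.cos(yaw)]])
O=S.mean(0)-Rm@[-46,0]; print("O",O,np.degrees(yaw))
f=lambda p:np.round(Rm.T@(p-O),1)
for n,p in dict(slotL=(168,363,32),end=(236,362,32),knob=(171,472,74),cas=(151,160,44),jawL=(115,288,36),jawR=(203,284,36),tin=(366,195,42),bl=(62,549,10),tl=(37,58,10),tr=(254,48,10),br=(282,537,10)).items(): print(n,f(c(*p)),c(*p))
P=im["pixels"][130:280,230:340].astype(int); k=(P.max(2)<40); k[:112]=0;k[128:]=0;k[:,:36]=0;k[:,50:]=0
v,u=np.nonzero(k); print("knob px",u.mean()+230,v.mean()+130,k.sum()); print(f(ray(im,u.mean()+230,v.mean()+130,65)[:2]))
s=read_state(); print(s["eef_pos"],s["tool_rot"])
E
```

```text
[[ 621.67814362    8.27858595]
 [ 626.80280261  -95.65514054]
 [ 523.38535036 -101.36143002]
 [ 517.76249676    2.57936246]]
yaw 3.1487001643897523 2.959666765892749
O [618.34185972 -44.08876098] 3.0541834651412505
slotL [-9.  -3.2] [609.56939818 -47.75790999]
end [-10.5 -42.5] [610.11869984 -87.05936906]
knob [-70.3   0.5] [548.14018754 -47.34914282]
cas [107.9   0.5] [726.04431581 -37.83458554]
jawL [35.8 25.1] [652.76375815 -17.1355661 ]
jawR [ 35.4 -25.8] [655.04365448 -67.9380067 ]
tin [  81.2 -122.1] [ 705.95659584 -161.6667182 ]
bl [-113.8   63.9] [501.26334995  13.70110037]
tl [176.6  63.3] [791.36143559  28.52866111]
tr [175.7 -65.9] [ 797.30297055 -100.51733897]
br [-113.8  -65.1] [ 508.13767148 -115.18836457]
knob px 272.0 247.76712328767124 73
[-70.9   0.9]
[167.51214224 627.76532046 403.89592924] [-3.13989568e+00  7.68760588e-06  2.88074781e+00]
```

Emit:
jog_arm(steps=[[-1,0,0,0,0,0,-0.078],[-1,0,0,0,0,0,-0.079],[-1,-0.08,-0.08,0,0,0,0],[-1,-0.08,-0.08,0,0,0,0],[-1,-0.08,-0.08,0,0,0,0],[-1,-0.08,-0.08,0,0,0,0],[-1,-0.08,-0.08,0,0,0,0],[-1,-0.08,-0.08,0,0,0,0],[-1,-0.08,-0.08,0,0,0,0],[-1,-0.08,-0.08,0,0,0,0]])

```text
clock: 1.35
eef_pos: [505.2, 324.1, 404.4]
tool_rot: [-3.141, -0.001, -3.088]
force: [-0.0, -0.2, -0.0]
width: 0.3
gripper_force: 0.0
```

Emit:
jog_arm(steps=[[-1,0.006,-0.0935,0,0,0,0],[-1,0.006,-0.0935,0,0,0,0],[-1,0.006,-0.0935,0,0,0,0],[-1,0.006,-0.0935,0,0,0,0],[-1,0.006,-0.0935,0,0,0,0],[-1,0.006,-0.0935,0,0,0,0],[-1,0.006,-0.0935,0,0,0,0],[-1,0.006,-0.0935,0,0,0,0],[-1,0,0,0.1,0,0,0],[-1,0,0,0.1,0,0,0]])

```text
clock: 2.6
eef_pos: [500.1, -50.2, 304.0]
tool_rot: [-3.141, 0.002, -3.09]
force: [-0.0, 0.2, -0.8]
width: -0.1
gripper_force: 0.0
```

Emit:
jog_arm(steps=[[-1,0,0,0.06,0,0,0],[-1,0,0,0.06,0,0,0],[-1,0,0,0.03,0,0,0],[-1,0,0,0,0,0,0]])

```text
clock: 3.1
eef_pos: [499.8, -49.2, 229.0]
tool_rot: [3.141, -0.002, -3.088]
force: [-0.2, -0.5, -0.4]
width: 0.3
gripper_force: 0.0
```

```bash
cat >> h.py <<'E'
yaw=np.radians(3.054); O=np.array([618.34,-44.09])
Rm=np.array([[np.cos(yaw),-np.sin(yaw)],[np.sin(yaw),np.cos(yaw)]])
pf=lambda p: np.round(Rm.T@(np.array(p)[:2]-O),1)
def look(n):
    for c in("top","side"):
        im=grab(c); np.savez(f"{c}{n}.npz",**im)
        x,y,w,h=(225,125,100,155) if c=="top" else (190,80,200,170)
        a=im["pixels"][y:y+h,x:x+w,::-1]; cv2.imwrite(f"pics/{c}{n}.png",a)
    a,b=[cv2.imread(f"pics/{c}{n}.png") for c in("top","side")]
    a=cv2.resize(a,None,fx=3.5,fy=3.5,interpolation=2); b=cv2.resize(b,None,fx=2.2,fy=2.2,interpolation=2)
    H=max(a.shape[0],b.shape[0]); o=np.zeros((H,a.shape[1]+b.shape[1],3),np.uint8); o[:a.shape[0],:a.shape[1]]=a; o[:b.shape[0],a.shape[1]:]=b
    cv2.imwrite(f"pics/both{n}.png",o)
    s=read_state(); print(s["clock"],pf(s["eef_pos"]),s["eef_pos"],s["tool_rot"],s["force"],s["width"])
E
python3 -c "
from h import *
look(1)"
```

```text
3.2 [-118.     1.1] [500.4252905  -49.27104598 230.36870535] [-3.14147630e+00  1.10560825e-03 -3.08843568e+00] [ 0.00436581  0.55633401 -0.02576255] -0.40106005520799387
```

View pics/both1.png

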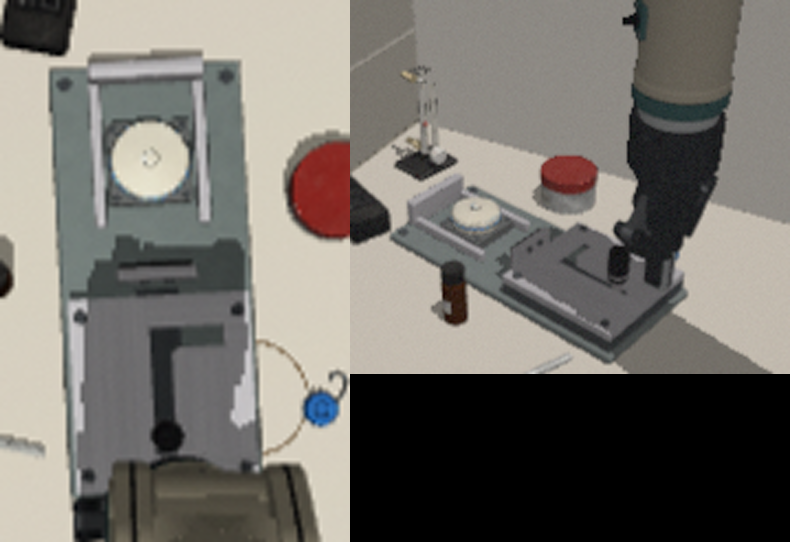

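The hand (both-view, side pane) is behind the knob: fingertip at (655,270), knob at (619,265), lined up. Now push forward.

Emit:
jog_arm(steps=[[-1,0,-0.002,0.01,0,0,0],[-1,-0.02,0,0,0,0,0],[-1,-0.02,0,0,0,0,0],[-1,-0.02,0,0,0,0,0],[-1,-0.02,0,0,0,0,0],[-1,-0.02,0,0,0,0,0],[-1,-0.02,0,0,0,0,0],[-1,-0.02,0,0,0,0,0],[-1,0,0,0,0,0,0]])

```text
clock: 4.32
eef_pos: [571.3, -46.4, 224.7]
tool_rot: [-3.142, 0.003, -3.088]
force: [-0.3, 0.6, -1.2]
width: 0.1
gripper_force: 0.0
```

```bash
python3 -c "
from h import *
look(2)"
```

```text
4.425 [-47.9   0.2] [570.46038724 -46.41821667 224.70297313] [ 3.14155775e+00  1.31174936e-03 -3.08829687e+00] [1.11870039 1.01435803 0.23950827] -0.2520135406482377
```

View pics/both2.png

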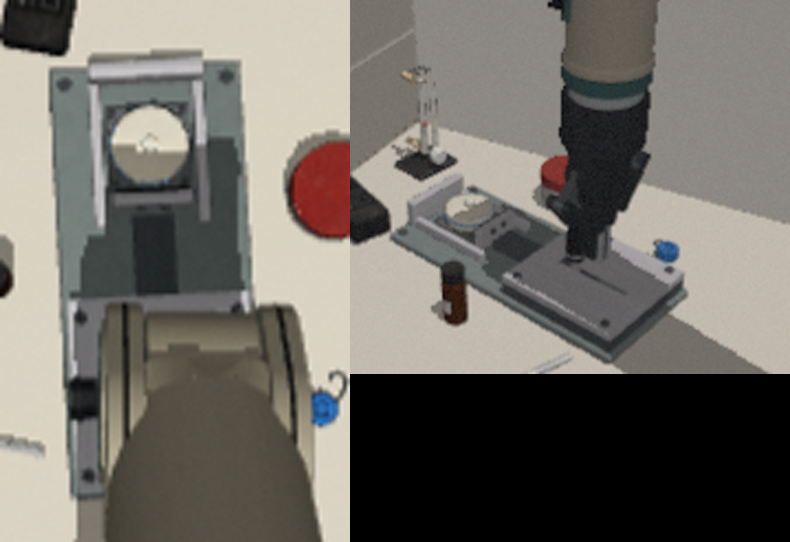

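The jaw (top pane, 152,198) has carried the cassette (150,145) almost to the stop. The last stretch goes slowly, with force checks.

Emit:
jog_arm(steps=[[-1,-0.008,0,0,0,0,0],[-1,-0.008,0,0,0,0,0],[-1,-0.004,0,0,0,0,0],[-1,0,0,0,0,0,0]])

```text
clock: 4.92
eef_pos: [580.2, -46.0, 224.6]
tool_rot: [-3.142, 0.0, -3.088]
force: [-0.9, -0.7, 0.4]
width: 0.0
gripper_force: 0.6
```

Emit:
jog_arm(steps=[[-1,-0.004,0,0,0,0,0],[-1,0,0,0,0,0,0]])

```text
clock: 5.18
eef_pos: [582.1, -45.9, 224.6]
tool_rot: [3.142, 0.0, -3.088]
force: [-2.5, 0.3, -0.5]
width: 0.0
gripper_force: 0.8
```

```bash
python3 -c "
from h import *
look(3)
im=dict(np.load('top3.npz'));i0=dict(np.load('top0.npz'))
# brightness profile along press axis through jaw (y=-15) at z=36
for k in (i0,im):
  xs=np.arange(20,172,2.); r=[]
  for x in xs:
    w=O+Rm@np.array([x,-24]); u,v=proj(k,[w[0],w[1],36]); r.append(int(cv2.remap(k['pixels'],np.float32([[u]]),np.float32([[v]]),1)[0,0].mean()))
  print([(int(x),q) for x,q in zip(xs,r)])
"
```

```text
5.275 [-36.3   0.1] [582.0691156  -45.89477612 224.64421062] [ 3.14157795e+00  2.08070852e-04 -3.08842612e+00] [-0.89400401 -1.10408047 -0.44610915] 0.1777653218422607
[(20, 68), (22, 71), (24, 88), (26, 108), (28, 131), (30, 180), (32, 174), (34, 154), (36, 109), (38, 68), (40, 55), (42, 64), (44, 81), (46, 107), (48, 110), (50, 109), (52, 109), (54, 110), (56, 111), (58, 110), (60, 110), (62, 110), (64, 110), (66, 109), (68, 109), (70, 110), (72, 109), (74, 110), (76, 101), (78, 79), (80, 75), (82, 77), (84, 75), (86, 82), (88, 93), (90, 93), (92, 94), (94, 95), (96, 100), (98, 114), (100, 135), (102, 151), (104, 167), (106, 173), (108, 173), (110, 173), (112, 168), (114, 152), (116, 112), (118, 84), (120, 84), (122, 89), (124, 90), (126, 85), (128, 76), (130, 71), (132, 70), (134, 71), (136, 90), (138, 106), (140, 106), (142, 107), (144, 107), (146, 108), (148, 108), (150, 108), (152, 108), (154, 108), (156, 106), (158, 99), (160, 78), (162, 95), (164, 137), (166, 172), (168, 177), (170, 168)]
[(20, 65), (22, 64), (24, 65), (26, 66), (28, 65), (30, 66), (32, 65), (34, 66), (36, 65), (38, 65), (40, 64), (42, 65), (44, 65), (46, 67), (48, 65), (50, 64), (52, 65), (54, 65), (56, 66), (58, 65), (60, 66), (62, 65), (64, 65), (66, 65), (68, 66), (70, 66), (72, 66), (74, 67), (76, 66), (78, 65), (80, 66), (82, 65), (84, 64), (86, 67), (88, 84), (90, 101), (92, 102), (94, 90), (96, 63), (98, 36), (100, 40), (102, 38), (104, 46), (106, 54), (108, 56), (110, 56), (112, 59), (114, 67), (116, 81), (118, 84), (120, 92), (122, 116), (124, 152), (126, 179), (128, 182), (130, 183), (132, 182), (134, 181), (136, 141), (138, 105), (140, 100), (142, 97), (144, 98), (146, 90), (148, 76), (150, 73), (152, 76), (154, 87), (156, 117), (158, 108), (160, 87), (162, 104), (164, 149), (166, 187), (168, 192), (170, 181)]
```

Emit:
jog_arm(steps=[[-1,-0.003,0,0,0,0,0],[-1,0,0,0,0,0,0]])

```text
clock: 5.52
eef_pos: [583.6, -45.8, 224.6]
tool_rot: [-3.142, 0.0, -3.088]
force: [-1.8, 0.1, 0.3]
width: -0.2
gripper_force: 0.9
```

Emit:
jog_arm(steps=[[-1,-0.002,0,0,0,0,0],[-1,0,0,0,0,0,0]])

```text
clock: 5.78
eef_pos: [584.6, -45.7, 224.7]
tool_rot: [3.142, 0.0, -3.088]
force: [-1.6, -0.2, 0.9]
width: -0.3
gripper_force: 0.9
```

Emit:
jog_arm(steps=[[-1,-0.002,0,0,0,0,0],[-1,0,0,0,0,0,0]])

```text
clock: 6.02
eef_pos: [585.6, -45.7, 224.7]
tool_rot: [3.142, 0.0, -3.088]
force: [-1.2, 0.1, 0.1]
width: 0.6
gripper_force: 0.9
```

Still free; continue in 1 mm steps.

Emit:
jog_arm(steps=[[-1,-0.002,0,0,0,0,0],[-1,0,0,0,0,0,0]])

```text
clock: 6.28
eef_pos: [586.6, -45.6, 224.7]
tool_rot: [3.142, 0.0, -3.088]
force: [-1.7, -0.5, -0.2]
width: -0.2
gripper_force: 0.9
```

Emit:
jog_arm(steps=[[-1,-0.002,0,0,0,0,0],[-1,0,0,0,0,0,0]])

```text
clock: 6.52
eef_pos: [587.6, -45.6, 224.7]
tool_rot: [3.142, 0.0, -3.088]
force: [-1.2, 0.4, -0.6]
width: 0.3
gripper_force: 0.9
```

```bash
python3 -c "
from h import *
look(4)"
```

```text
6.625 [-30.8   0.1] [587.5815623  -45.59959264 224.69170033] [-3.14157678e+00  2.92871698e-04 -3.08841259e+00] [-1.0522194   0.61169489  0.32057564] 0.3144002188300315
```

View pics/both4.png

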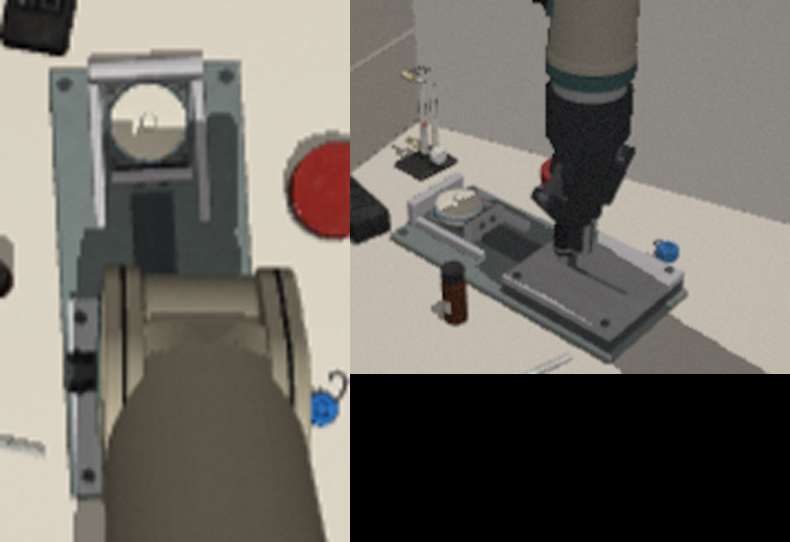

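The cassette (150,120) is nearly at the stop, with the jaw right behind it at (152,175). I go on until the end wall shows in the force.

Emit:
jog_arm(steps=[[-1,-0.002,0,0,0,0,0],[-1,0,0,0,0,0,0]])

```text
clock: 6.88
eef_pos: [588.5, -45.6, 224.7]
tool_rot: [-3.142, -0.0, -3.088]
force: [-1.7, -0.3, -1.4]
width: -0.2
gripper_force: 1.0
```

Emit:
jog_arm(steps=[[-1,-0.002,0,0,0,0,0],[-1,0,0,0,0,0,0]])

```text
clock: 7.12
eef_pos: [588.9, -45.5, 224.6]
tool_rot: [3.142, -0.002, -3.088]
force: [-4.6, 0.5, 2.5]
width: 0.1
gripper_force: 2.3
```

Emit:
jog_arm(steps=[[-1,-0.002,0,0,0,0,0],[-1,0,0,0,0,0,0]])

```text
clock: 7.38
eef_pos: [589.4, -45.5, 224.6]
tool_rot: [3.141, -0.003, -3.089]
force: [-6.2, -0.6, 4.4]
width: -0.1
gripper_force: 3.3
```

The force rises at the end wall, so the knob is at the corner. Now back off, go around to the knob's left side and line up.

Emit:
jog_arm(steps=[[-1,0.02,0,0,0,0,0],[-1,0.04,0,0,0,0,0],[-1,0.006,0.045,0,0,0,0],[-1,0,0.045,0,0,0,0],[-1,-0.03,0,0,0,0,0],[-1,-0.04,0,0,0,0,0],[-1,-0.038,0,0,0,0,0],[-1,0,0,0,0,0,0]])

```text
clock: 8.38
eef_pos: [610.6, 0.9, 225.1]
tool_rot: [3.141, 0.004, -3.088]
force: [-0.4, 0.4, -0.5]
width: 0.0
gripper_force: 0.0
```

```bash
python3 -c "
from h import *
look(5)"
```

```text
8.475 [-7.3 45.2] [608.59943066   0.64047548 224.65506303] [ 3.14150942e+00  1.37677861e-04 -3.08838086e+00] [-0.27389331  0.29394568 -0.00055235] 0.08102515383640763
```

View pics/both5.png

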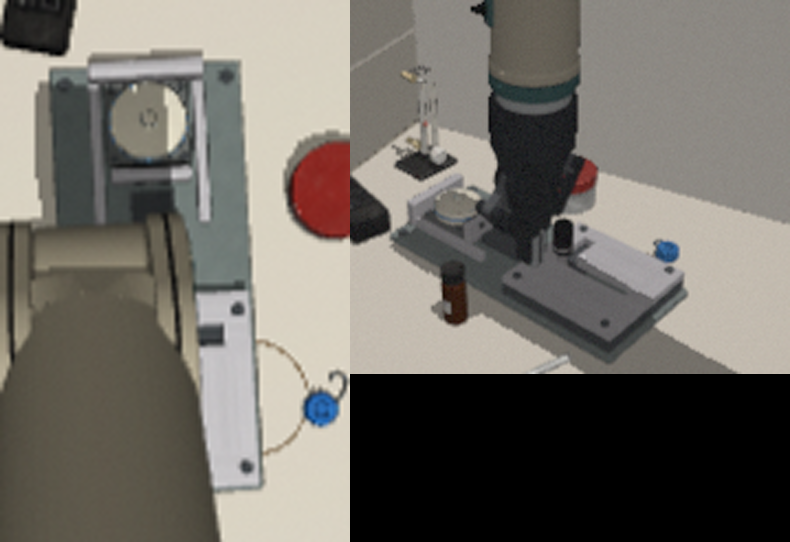

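The fingers are at the knob's left (side pane: fingertip (535,245), knob (563,235)). Now push sideways.

Emit:
jog_arm(steps=[[-1,0,-0.016,0,0,0,0],[-1,0,-0.016,0,0,0,0],[-1,0,-0.012,0,0,0,0],[-1,0,-0.012,0,0,0,0],[-1,0,-0.012,0,0,0,0],[-1,0,0,0,0,0,0]])

```text
clock: 9.22
eef_pos: [610.8, -34.1, 224.6]
tool_rot: [-3.141, 0.0, -3.089]
force: [-0.0, 0.2, 0.6]
width: -0.1
gripper_force: 0.0
```

Emit:
jog_arm(steps=[[-1,0,-0.012,0,0,0,0],[-1,0,-0.012,0,0,0,0],[-1,0,-0.006,0,0,0,0],[-1,0,0,0,0,0,0]])

```text
clock: 9.72
eef_pos: [611.7, -49.1, 224.7]
tool_rot: [-3.141, 0.0, -3.089]
force: [0.3, 0.0, 0.0]
width: -0.3
gripper_force: 0.0
```

```bash
python3 -c "
from h import *
look(6)"
```

```text
9.825 [-6.8 -4.5] [611.7577582  -48.96022653 224.69911038] [-3.14074685e+00  3.31445360e-04 -3.08886614e+00] [ 0.22172008 -0.68092379  0.13134167] 0.2790314313537036
```

View pics/both6.png

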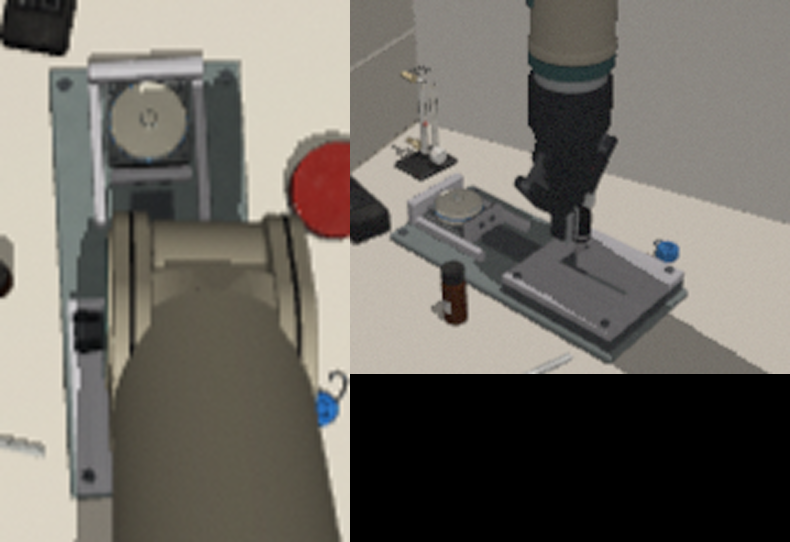

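The knob (583,222) is moving ahead of the fingers (562,230) along the short leg. Continue to the end in small steps.

Emit:
jog_arm(steps=[[-1,0,-0.006,0,0,0,0],[-1,0,0,0,0,0,0]])

```text
clock: 10.07
eef_pos: [611.9, -51.4, 224.7]
tool_rot: [3.142, 0.0, -3.088]
force: [0.1, 0.3, -0.0]
width: 0.0
gripper_force: 0.4
```

Emit:
jog_arm(steps=[[-1,0,-0.004,0,0,0,0],[-1,0,0,0,0,0,0]])

```text
clock: 10.32
eef_pos: [612.0, -53.4, 224.7]
tool_rot: [3.142, 0.0, -3.089]
force: [-0.0, 1.7, -0.6]
width: -0.1
gripper_force: 0.7
```

Emit:
jog_arm(steps=[[-1,0,-0.004,0,0,0,0],[-1,0,0,0,0,0,0]])

```text
clock: 10.58
eef_pos: [612.1, -55.6, 224.7]
tool_rot: [-3.141, 0.0, -3.089]
force: [0.8, 1.3, 0.3]
width: -0.0
gripper_force: 0.6
```

Emit:
jog_arm(steps=[[-1,0,-0.004,0,0,0,0],[-1,0,0,0,0,0,0]])

```text
clock: 10.82
eef_pos: [612.2, -57.6, 224.7]
tool_rot: [-3.141, 0.0, -3.089]
force: [0.4, 1.4, -0.5]
width: -0.2
gripper_force: 0.5
```

Emit:
jog_arm(steps=[[-1,0,-0.004,0,0,0,0],[-1,0,0,0,0,0,0]])

```text
clock: 11.08
eef_pos: [612.3, -58.3, 224.7]
tool_rot: [3.14, -0.0, -3.088]
force: [0.0, 4.8, 0.9]
width: 0.1
gripper_force: 2.4
```

Emit:
jog_arm(steps=[[-1,0,-0.003,0,0,0,0],[-1,0,0,0,0,0,0]])

```text
clock: 11.32
eef_pos: [612.3, -58.7, 224.8]
tool_rot: [3.139, -0.0, -3.087]
force: [-0.9, 7.6, 1.5]
width: 0.0
gripper_force: 3.6
```

```bash
python3 -c "
from h import *
look(7)"
```

```text
11.425 [ -6.8 -14.3] [612.30495788 -58.68921519 224.71993197] [ 3.13875607e+00 -2.62846924e-04 -3.08684421e+00] [-0.5808718   7.40453039  1.65656575] -0.1435435002847738
```

View pics/both7.png

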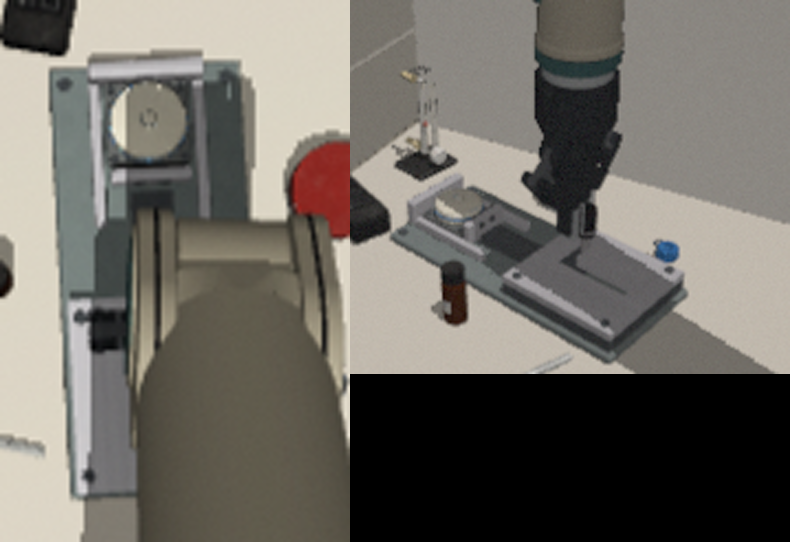

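The force rise puts the knob at the end wall. Retreat left, then up, then back.

Emit:
jog_arm(steps=[[-1,0,0.02,0,0,0,0],[-1,0,0.04,0,0,0,0],[-1,0,0,-0.08,0,0,0],[-1,0,0,-0.1,0,0,0],[-1,0.03,0.08,-0.06,0,0,0],[-1,0.03,0.1,0,0,0,0],[-1,0.03,0.11,0,0,0,0],[-1,0.03,0.11,0,0,0,0],[-1,0.03,0.1,0,0,0,0],[-1,0,0,0,0,0,0]])

```text
clock: 12.68
eef_pos: [519.9, 221.0, 344.7]
tool_rot: [3.139, -0.001, -3.079]
force: [0.2, -0.3, 0.2]
width: -0.0
gripper_force: 0.0
```

```bash
python3 - <<'E'
from h import *
look(8)
im=dict(np.load('top8.npz')); P=im['pixels'].astype(int)
w=O+Rm@np.array([-10,-35]); u0,v0=proj(im,[*w,74])
k=P.max(2)<40; m=np.zeros_like(k); u0,v0=int(u0),int(v0); m[v0-9:v0+10,u0-9:u0+10]=1
v,u=np.nonzero(k&m); print(k[m].sum(),"knob",pf(ray(im,u.mean(),v.mean(),65)))
E
```

```text
12.775 [-82.3 264.5] [522.03006863 215.61363506 344.64386995] [-3.14077957e+00 -2.31997588e-05 -3.08630919e+00] [ 0.07654474 -0.08648525  0.15337896] 0.16437783586392357
49 knob [ -8.7 -36. ]
```

View pics/both8.png

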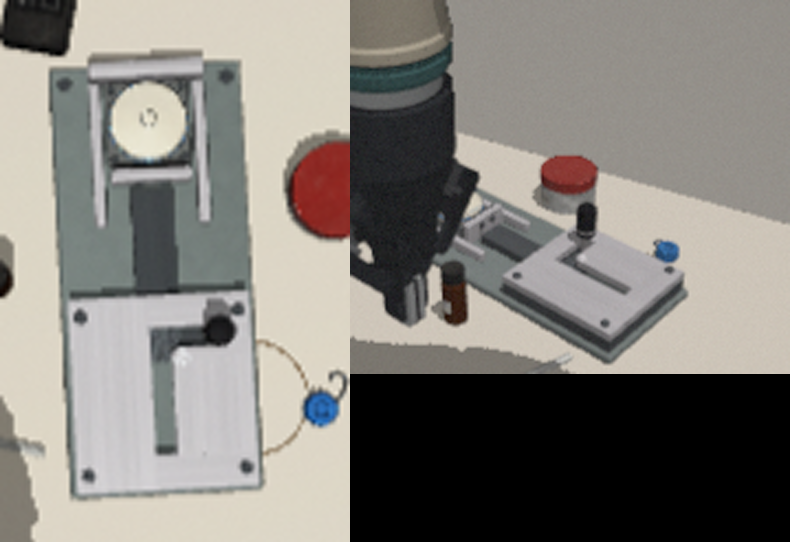

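The knob (218,328) is at the end of the short leg, measured at (-9, -36) mm in the press frame. The cassette (148,118) is home against the stop, the bystanders haven't moved and the hand is clear.

```bash
python3 -c "
from cell import *
print(finish_job())"
```

```text
the job is handed in; nothing more can be done
None
```

The cassette is clamped against the stop, the knob is at the locked end of the short leg, the hand is clear, and the job is handed in.

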